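Put the finished inkstone away in the tool chest

ROBOT

A 6-joint arm with a two-finger parallel gripper is mounted at the origin on the work surface. World frame = base frame: x ahead of the robot, y to its left, z up, the work surface at z = 0. Lengths are in mm, angles in rad, forces in N, time in s.
With the tool pointing down it reaches from about 350 to 975 mm from the base axis. Payload 7.1 kg.
Tool frame: the origin (TCP) lies midway between the tips of the shut fingers; the grasp point (between the pads) lies 19 mm behind it; z points along the fingers, y is the line along which they close (so a half turn about z gives the same grasp; the last joint's range is limited). The gripper opens to 88 mm and grips with 3 to 60 N. Pads are 20 mm wide; open, the fingers measure 115 mm over their backs; the gripper's body (75 mm by 178 mm) begins 61 mm behind the grasp point.
Start: joints at [1.125, 0.423, 1.63, -0, 1.089, -0.019], TCP at [258.693, 568.931, 222.675] pointing down, gripper open.
Joint ranges: [-3, 3], [-0.9, 2.11], [0.09, 2.58], [-1.31, 4.45], [0.11, 2.69], [-2.54, 2.54]. Speed limits (rad/s): [2.39, 2.39, 3.01, 3.14, 3.14, 3.14].

INTERFACE

Orientations are given as a rotation vector (axis times angle).
In Python, from workcell import ctrl gives the robot as it stands.
- The arm moves only by the shell command python3 -m pendant 'ROWS'. ROWS is a JSON object of lists of equal length, an entry for each row: "grip": the opening, from -1 (shut) to 1 (fully open); "linear": the shift along the tool's x, y, z in mm, a list of three; "angular": the turn, a rotation vector about the tool's x, y, z in rad, a list of three. In form: {"grip": [grip, ...], "linear": [[tx, ty, tz], ...], "angular": [[ax, ay, az], ...]}. A call has 1 to 12 rows; each row shifts and turns the commanded pose from where the row before left it, along the tool's axes as they then stand; what a row does not reach is not made up. A row lasts 1/12 s, in which the tool goes at most 41.7 mm and 7.16 degrees, less where a joint would pass 70% of its speed; a pose out of reach is approached as far as the arm can. A call with a gripper value outside its range is refused whole. The fingers move at their own pace and stop on an object; the grip force is fixed at half the most. Time passes only in rows, so rows that do not move let the fingers close. It gives the time, the measured TCP pose, the force, the opening and the grip force at its end, in the units of the state.
- ctrl.get_obs(): the state, without advancing time (a new reading comes with each control period).
- ctrl.get_image(name): name is "side" or "top" or "wrist"; returns the picture (480x640x3 uint8, red, green, blue); there is no depth.
- ctrl.camera_params(name): a dict with "vfov" (degrees; the focal length in pixels is half the picture's height over the tangent of half this angle, whatever the lens; pixels are square), "cx", "cy" (the principal point, pixels), "k1" (the pictures are not rectified: a ray, as slopes to the right and down, at radius r is drawn at 1 + k1 r^2 times it, then the intrinsics apply), "R" (3x3) and "t" (3): a world point X has camera coordinates R X + t; the wrist camera has in their place "T_tool_cam" (4x4, takes a point from camera to tool coordinates, whose origin is the TCP and whose axes are the flange's). Camera axes: x right, y down, z forward; pixel columns grow to the right and rows downward; lengths in mm; the calibration is good to about 2 mm. A picture is of the moment at which its call begins: read the wrist's pose just before it. camera_params takes no time and is no camera call.
- ctrl.close_job(): hands the job in; it is judged then, once.
The state is a dict: "t": time; "qpos": joint angles; "qvel": joint speeds; "joint_torque": joint torques, N m; "ee_pos": TCP position; "orientation": TCP orientation; "ft_force": force on the tool from outside, world axes, zero at the start; "moment": the same for the moment, N m; "width": finger opening in mm; "grasp_force": force on a finger pad.
Only numpy, scipy, OpenCV 4.12 (cv2) and the standard library are available. Lean on these libraries where they do the work, as an engineer would, in place of code of your own. Each camera call takes 0.05 s, during which the arm holds its last target. There are 200 camera calls.

TASK

Put the finished inkstone (the rectangular one with the hollowed well, not the rough blank) away: set it down gently, well side up, in the wide empty bay of the small wooden chest's open top drawer and let go of it, without dropping it. Then push that drawer fully shut, leaving the other things on the bench where they are.

Things in the scene. Friction and masses are not known exactly. Their poses are not given: they have to be found in the camera images.
- inkstone: Finished inkstone of dark grey slate: a rectangular block 108 (its x) x 58 (its y) x 24 mm high (z up), about 0.36 kg, with an 11 mm deep hollow sunk in its top face (rim walls 7 mm thick, one end rim 16 mm wide with small carved bumps rising 6 mm). Origin: centre of its underside. It starts flat on the bench, well side up. Easily gripped across its 58 mm width.
- blank: Rough stone blank of the same dark grey slate: an irregular, many-cornered slab about 100 x 80 mm and 24 mm high, with no hollow. Origin: centre of its underside. It lies flat on the bench near the inkstone (either may lie nearer the chest); not to be moved.
- mallet: Wooden mallet lying on the bench: handle 24 mm thick along its x, head a 56 mm wide, 75 mm long cylinder; 178 mm long in all. Origin: on the bench, near mid-length. Not to be moved.
- bay (a point): Point on the floor of the top drawer's wide empty bay (161 mm wide in y, 215 long in x), moving with it; axes as chest_front's. It lies mid-width, 72 mm behind the drawer's front wall, 85 mm above the bench. Heights above this floor: side walls 43 mm, front panel 53 (21 thick), chest top 65, divider on the bay's -y side 36 (6 thick; beyond it a 71 mm narrow bay full of chisels).
- chest_drawer0_handle (a point): Middle of the top drawer's steel bar handle, moving with it: an 11 mm thick bar, 120 mm long along y, 35 mm in front of the drawer's front panel, 112 mm above the bench. It stands 50 mm before chest_front (along its x) with the drawer fully shut; the drawer starts 150 to 178 mm out from there, slides with 1 to 3 N and stays where left.
- chisel: Small stone-carving chisel lying on the bench, 130 mm long along its x: wooden handle 16 mm square, steel blade 10 x 5 mm. Origin: on the bench at mid-length. Not to be moved.
- chest_front (a point): Middle of the top front edge of the dark wooden chest's carcass, 150 mm above the bench. Chest: fixed, two drawers one above the other, 280 mm wide (y), reaching 245 mm back from here (+x). Axes: x straight into the chest, away from its front, which faces the robot; z up. Drawers slide out along -x; shut fronts stand 15 mm before this point. The lower drawer stays shut.
Things that resemble listed ones, but are neither listed nor needed, are in the scene too. What is shaped like the inkstone but green, orange or pink is not meant.

How it is judged:
By the outcome, as a careful person would: the job done as asked, in the order asked, and still so for the second after the job is handed in, with the robot touching nothing.
It also fails if it takes over 51 s, if anything falls off the work surface, if the arm or the gripper's body presses on something with over 40 N, if the wrist force passes 120 N, or if a joint passes its speed limit or range.

## Working session

There is one attempt and no reset: what is moved stays moved. The work goes in short steps, Python scripts to look and compute and a shell command to move; the robot and the scene stay as the last step left them, time stands still between calls to the robot, and variables do not carry over. Pictures are saved under pics/ and viewed, at most 10 in all, crops included, and the job is handed in when it is done.

```bash
mkdir -p pics; cat > h.py <<'E'
import numpy as np, cv2
from workcell import ctrl
from scipy.spatial.transform import Rotation as Ro
def cam(n, obs=None):
    p=ctrl.camera_params(n); f=240/np.tan(np.radians(p['vfov'])/2)
    if n=='wrist':
        T=np.array(p['T_tool_cam']); Rt=Ro.from_rotvec(obs['orientation']).as_matrix()
        Rc=Rt@T[:3,:3]; c=Rt@T[:3,3]+np.array(obs['ee_pos'])
    else:
        Rc=np.array(p['R']).T; c=-Rc@np.array(p['t'])
    return p,f,Rc,c
def ray(C,uv):
    p,f,Rc,c=C; d=np.array([(uv[0]-p['cx'])/f,(uv[1]-p['cy'])/f]); u=d.copy()
    for _ in range(30): u=d/(1+p['k1']*(u@u))
    return c,Rc@np.array([u[0],u[1],1])
def onz(C,uv,z):
    c,d=ray(C,uv); return c+d*(z-c[2])/d[2]
def proj(C,X):
    p,f,Rc,c=C; v=Rc.T@(np.array(X)-c); u=v[:2]/v[2]; u=u*(1+p['k1']*(u@u)); return u*f+[p['cx'],p['cy']]
def save(n,name):
    o=ctrl.get_obs(); im=ctrl.get_image(n); cv2.imwrite(f'pics/{name}.png',im[:,:,::-1]); return o,im
E
python3 - <<'E'
from h import *
for n in('top','side'):
    save(n,n+'0'); C=cam(n); print(n,C[3],C[2][:,2],C[1])
o=ctrl.get_obs(); print(o)
E
```

```text
top [ 307.91532294  -65.14073545 1209.40463381] [ 0.20503939  0.01320128 -0.97866469] 508.89655649851557
side [ 252.59574953 -960.77326672  839.7117352 ] [ 0.23582121  0.7518483  -0.61572112] 617.3520915610679
{'t': 0.1, 'qpos': array([ 1.12501473e+00,  4.23757573e-01,  1.63060788e+00, -1.77730833e-06,
        1.08858553e+00, -1.89826209e-02]), 'qvel': array([ 1.06227059e-04, -1.08220365e-03, -5.59795109e-04, -1.23641033e-03,
       -7.25662115e-05, -1.20603788e-03]), 'joint_torque': array([-3.97068652e-04, -5.45613992e+01, -2.74324626e+01,  6.45393273e-02,
        1.87251315e-02, -1.03161383e-05]), 'ee_pos': array([258.47677703, 568.50018992, 221.98594057]), 'orientation': array([-6.65270123e-01, -3.07002606e+00,  2.07666769e-03]), 'ft_force': array([-8.92434912e-01,  2.31932686e-04,  4.77079843e-01]), 'moment': array([ 0.00522375, -0.01170649,  0.02476416]), 'grasp_force': 0.0, 'width': 87.80290717217284}
```

View pics/top0.png

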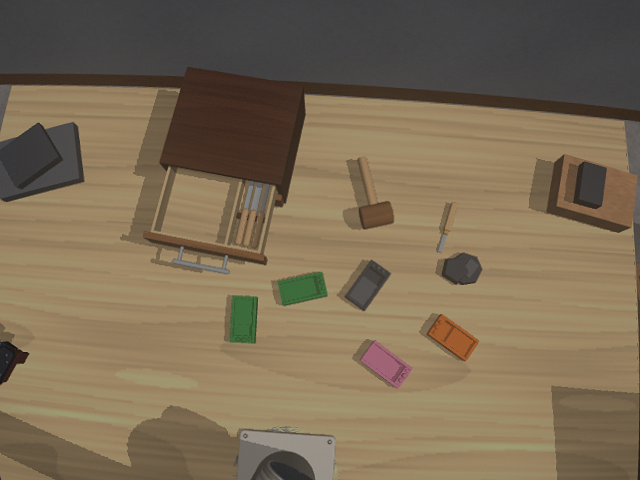

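View pics/side0.png

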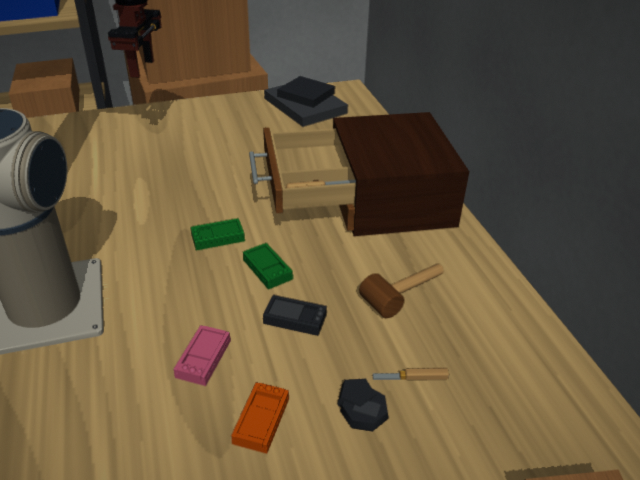

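The top view shows the inkstone at about (367,285), the blank at (462,268), and the chest at upper left with its front top edge running from (161,165) to (283,200). The handle runs from about (176,262) to (228,271). The side view shows the inkstone at (295,314), well up, with the bumps at its +x end.

```bash
python3 - <<'E'
from h import *
im=cv2.imread('pics/top0.png'); C=cam('top')
a=cv2.resize(im[150:290,130:310],None,fx=3,fy=3,interpolation=cv2.INTER_CUBIC)
b=cv2.resize(im[250:320,335:400],None,fx=4,fy=4,interpolation=cv2.INTER_CUBIC)
o=np.zeros((420,800,3),np.uint8); o[:420,:540]=a[:420]; o[:280,540:800]=b; cv2.imwrite('pics/z.png',o)
hsv=cv2.cvtColor(im,cv2.COLOR_BGR2HSV)
print(im[285,367],im[262,380],im[262,345],im[300,350])
g=(im.max(2).astype(int)<95)&(hsv[:,:,1]<90); m=np.zeros_like(g); m[250:320,335:400]=g[250:320,335:400]
n,l,s,c=cv2.connectedComponentsWithStats(m.astype(np.uint8)); k=1+s[1:,4].argmax(); print(s[k],c[k])
cn=max(cv2.findContours((l==k).astype(np.uint8),0,2)[0],key=cv2.contourArea)
P=np.array([onz(C,q[0],24)[:2] for q in cn],np.float32); r=cv2.minAreaRect(P); print(r,cv2.boxPoints(r))
for q in [(161,165),(283,200)]: print('chest front edge',onz(C,q,150))
for q in [(176,262),(228,271)]: print('handle',onz(C,q,112))
E
```

```text
[81 83 86] [ 96 129 152] [ 97 129 152] [49 56 61]
[ 345  260   45   51 1128] [367.15159574 284.97783688]
((456.31951904296875, -161.34515380859375), (57.28395080566406, 109.56689453125), 58.02484130859375) [[ 394.68054 -156.63086]
 [ 487.62372 -214.65216]
 [ 517.9585  -166.05945]
 [ 425.01532 -108.03815]]
chest front edge [677.39216424 319.41074947 150.        ]
chest front edge [612.89751097  39.70457211 150.        ]
handle [467.523502   268.60298029 112.        ]
handle [455.53527006 150.73715422 112.        ]
```

View pics/z.png

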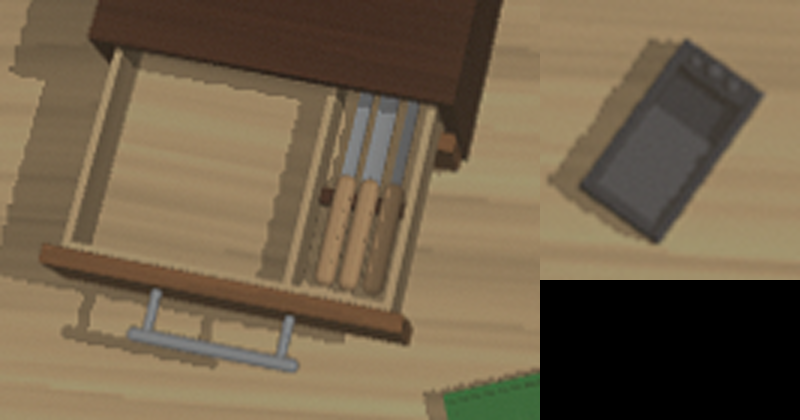

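The enlarged crop shows the inkstone with its bump end toward +x, −y. The wide bay is on the +y side, with the chisels in the narrow bay. The handle ends are at (174,261) and (229,272), and the chest's front top corners at about (160,163) and (277,184).

```bash
python3 - <<'E'
from h import *
C=cam('top'); z=lambda u,v:(130+(u-1)/3,150+(v-1)/3)
def line(n,a,b,h):
    A,B=onz(C,z(*a),h),onz(C,z(*b),h); d=A-B; print(n,A[:2].round(1),B[:2].round(1),np.linalg.norm(d).round(1),'yaw',np.degrees(np.arctan2(-d[0],d[1])).round(2))
line('chest edge',(90,38),(440,103),150)
line('handle',(131,334),(297,367),112)
line('panel back top',(42,243),(410,318),138)
line('panel front top',(42,260),(410,336),138)
line('left wall inner top',(128,50),(76,246),128)
line('divider left top',(331,95),(290,283),121)
line('right wall top in',(420,108),(393,305),128)
o=ctrl.get_obs();print(o['ee_pos'],Ro.from_rotvec(o['orientation']).as_matrix().round(3))
p=ctrl.camera_params('wrist'); print(np.round(p['T_tool_cam'],3),p['vfov'])
E
```

```text
chest edge [683.5 323.4] [648.2  57.3] 268.5 yaw -7.55
handle [469.3 274.9] [453.4 149. ] 126.8 yaw -7.2
panel back top [528.  341.9] [490.6  66.5] 277.9 yaw -7.73
panel front top [515.4 340.1] [477.6  65.4] 277.3 yaw -7.82
left wall inner top [683.3 300.5] [529.4 319.5] 155.0 yaw -97.06
divider left top [658.8 143. ] [513.5 158.7] 146.1 yaw -96.15
right wall top in [650.5  74.3] [501.   80.8] 149.6 yaw -92.5
[258.47677703 568.50018992 221.98594057] [[-0.91   0.414 -0.001]
 [ 0.414  0.91  -0.001]
 [ 0.    -0.001 -1.   ]]
[[-1.00000e-03 -9.60000e-01 -2.80000e-01  7.65930e+01]
 [ 1.00000e+00 -1.00000e-03 -1.00000e-03 -7.14000e-01]
 [ 1.00000e-03 -2.80000e-01  9.60000e-01 -1.61151e+02]
 [ 0.00000e+00  0.00000e+00  0.00000e+00  1.00000e+00]] 60.18073195501321
```

```bash
python3 -m pendant '{"grip":[1,1,1,1,1,1,1,1,1,1,1,1],"linear":[[-12,-14,0],[-24,-29,0],[-24,-29,0],[-24,-29,0],[-24,-29,0],[-24,-29,0],[-24,-29,0],[-24,-29,0],[-24,-29,0],[-24,-29,0],[-24,-29,0],[-24,-29,0]],"angular":[[0,0,0],[0,0,0],[0,0,0],[0,0,0],[0,0,0],[0,0,0],[0,0,0],[0,0,0],[0,0,0],[0,0,0],[0,0,0],[0,0,0]]}'
python3 -m pendant '{"grip":[1,1,1,1,1,1,1,1,1,1],"linear":[[-24,-29,0],[-24,-29,0],[-24,-29,0],[-24,-29,0],[-24,-29,0],[-24,-29,0],[-24,-29,0],[-24,-29,0],[-14,-17,0],[0,0,0]],"angular":[[0,0,0],[0,0,0],[0,0,0],[0,0,0],[0,0,0],[0,0,0],[0,0,0],[0,0,0.06],[0,0,0.07],[0,0,0]]}'
cat > st.py <<'E'
from h import *
def tool(target=None):
    o=ctrl.get_obs(); R=Ro.from_rotvec(o['orientation']).as_matrix()
    print('t',round(o['t'],2),'pos',o['ee_pos'].round(1),'yangle',np.degrees(np.arctan2(R[1,1],R[0,1])).round(2),'tilt',R[:2,2].round(4),'w',round(o['width'],1),'F',o['ft_force'].round(1),'q',o['qpos'].round(2))
    if target is not None: print('tool delta',(R.T@(np.array(target)-o['ee_pos'])).round(1))
    return o
E
python3 - <<'E'
from st import *
tool([456,-161,5]); o,im=save('wrist','w1')
E
```

```text
t: 1.1
ee_pos: [371.9, 149.8, 222.7]
orientation: [0.665, 3.07, 0.0]
ft_force: [1.0, 0.3, -0.5]
width: 88.0
grasp_force: 0.0
t: 1.93
ee_pos: [456.3, -164.3, 222.6]
orientation: [0.873, 3.017, -0.001]
ft_force: [-0.2, 0.8, 0.3]
width: 87.6
grasp_force: 0.0
t 1.93 pos [ 456.3 -164.3  222.6] yangle 57.71 tilt [ 0.0009 -0.0011] w 87.6 F [-0.2  0.8  0.3] q [-0.37  0.22  1.93 -0.    0.99 -1.38]
tool delta [  2.3   2.8 217.6]
```

View pics/w1.png

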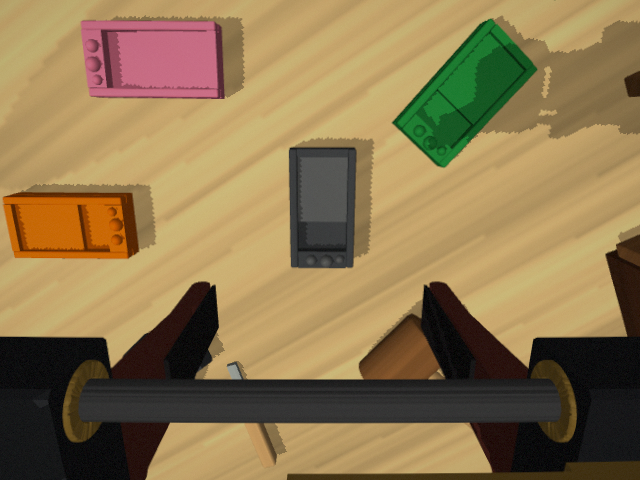

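The wrist view shows the inkstone aligned with the fingers. Its top-face corners are about (291,148), (355,148), (354,267) and (292,267).

```bash
python3 - <<'E'
from st import *
o=tool(); C=cam('wrist',o)
P=np.array([onz(C,q,24) for q in [(290.5,148),(355.5,148),(354.5,267),(291.5,267)]]); c=P.mean(0); print(P.round(1),c)
d=P[0]+P[1]-P[2]-P[3]; print(np.degrees(np.arctan2(d[1],d[0])))
c[2]=4; tool(c)
E
```

```text
t 1.98 pos [ 455.3 -162.4  222.3] yangle 57.91 tilt [-0.0003  0.0001] w 87.7 F [-0.3  0.8 -0.3] q [-0.37  0.22  1.94 -0.    0.99 -1.38]
[[ 396.9 -155.7   24. ]
 [ 426.3 -108.9   24. ]
 [ 518.1 -164.6   24. ]
 [ 487.2 -213.8   24. ]] [ 457.13214398 -160.73793191   24.        ]
148.00353056605275
t 1.98 pos [ 455.3 -162.4  222.3] yangle 57.91 tilt [-0.0003  0.0001] w 87.7 F [-0.3  0.8 -0.3] q [-0.37  0.22  1.94 -0.    0.99 -1.38]
tool delta [ -0.7   2.4 218.3]
```

```bash
python3 -m pendant '{"grip":[1,1,1,1,1,1,1,1,1,1],"linear":[[-1,2,20],[0,0,35],[0,0,35],[0,0,35],[0,0,35],[0,0,25],[0,0,16],[0,0,10],[0,0,6],[0,0,0]],"angular":[[0,0,0],[0,0,0],[0,0,0],[0,0,0],[0,0,0],[0,0,0],[0,0,0],[0,0,0],[0,0,0],[0,0,0]]}'
python3 -m pendant '{"grip":[-1,-1,-1,-1,-1,-1,-1,-1],"linear":[[0,0,0],[0,0,0],[0,0,0],[0,0,0],[0,0,0],[0,0,0],[0,0,0],[0,0,0]],"angular":[[0,0,0],[0,0,0],[0,0,0],[0,0,0],[0,0,0],[0,0,0],[0,0,0],[0,0,0]]}'
python3 -c "from st import *; tool()"
```

```text
t: 2.82
ee_pos: [456.7, -158.7, 5.1]
orientation: [-0.861, -3.02, -0.0]
ft_force: [0.1, 0.4, 0.6]
width: 88.2
grasp_force: 0.0
t: 3.48
ee_pos: [457.5, -159.8, 6.4]
orientation: [0.863, 3.02, -0.0]
ft_force: [-1.6, -1.2, 8.0]
width: 58.0
grasp_force: 30.0
t 3.48 pos [ 457.5 -159.8    6.4] yangle 58.1 tilt [ 0.0009 -0.0005] w 58.0 F [-1.6 -1.2  8. ] q [-0.36  0.6   2.04 -0.    0.5  -1.37]
```

```bash
python3 -m pendant '{"grip":[-1,-1,-1,-1,-1,-1,-1,-1,-1,-1],"linear":[[0,0,-5],[0,0,-15],[0,0,-25],[0,0,-30],[0,0,-35],[0,0,-35],[0,0,-35],[0,0,-25],[0,0,-10],[0,0,0]],"angular":[[0,0,0],[0,0,0],[0,0,0],[0,0,0],[0,0,0],[0,0,0],[0,0,0],[0,0,0],[0,0,0],[0,0,0]]}'
python3 -c "from st import *; tool([520,232,220])"
```

```text
t: 4.32
ee_pos: [458.2, -159.9, 222.8]
orientation: [0.862, 3.016, -0.001]
ft_force: [0.2, -0.2, -3.8]
width: 57.8
grasp_force: 30.0
t 4.32 pos [ 458.2 -159.9  222.8] yangle 58.09 tilt [ 0.0042 -0.0015] w 57.8 F [ 0.2 -0.2 -3.8] q [-0.36  0.22  1.93  0.    0.99 -1.37]
tool delta [154.6 365.4   2.5]
```

```bash
python3 -m pendant '{"grip":[-1,-1,-1,-1,-1,-1,-1,-1,-1,-1,-1,-1],"linear":[[7,16,0],[14,33,0],[14,33,0],[14,33,0],[14,33,0],[14,33,0],[14,33,0],[14,33,0],[14,33,0],[14,33,0],[14,33,0],[7,19,0]],"angular":[[0,0,0],[0,0,0],[0,0,0],[0,0,0],[0,0,0],[0,0,0],[0,0,0],[0,0,0],[0,0,0],[0,0,0],[0,0,0],[0,0,0]]}'
python3 -m pendant '{"grip":[-1,-1,-1,-1,-1,-1],"linear":[[0,0,0],[0,0,0],[0,0,0],[0,0,0],[0,0,0],[0,0,0]],"angular":[[0,0,-0.07],[0,0,-0.12],[0,0,-0.12],[0,0,-0.115],[0,0,0],[0,0,0]]}'
python3 - <<'E'
from st import *
o=tool([593,230,220]); save('wrist','w2'); save('top','t2')
E
```

```text
t: 5.32
ee_pos: [518.1, 234.6, 217.8]
orientation: [-0.86, -3.018, 0.002]
ft_force: [-0.2, -0.4, -3.0]
width: 57.6
grasp_force: 30.0
t: 5.82
ee_pos: [518.2, 231.3, 218.4]
orientation: [-0.212, -3.131, 0.003]
ft_force: [-0.8, 0.1, -2.6]
width: 58.3
grasp_force: 30.0
t 5.82 pos [518.2 231.3 218.4] yangle 82.25 tilt [-0.0035 -0.0014] w 58.3 F [-0.8  0.1 -2.6] q [ 0.4   0.35  1.76  0.    1.04 -1.04]
tool delta [-74.3   8.8  -1.9]
```

View pics/w2.png

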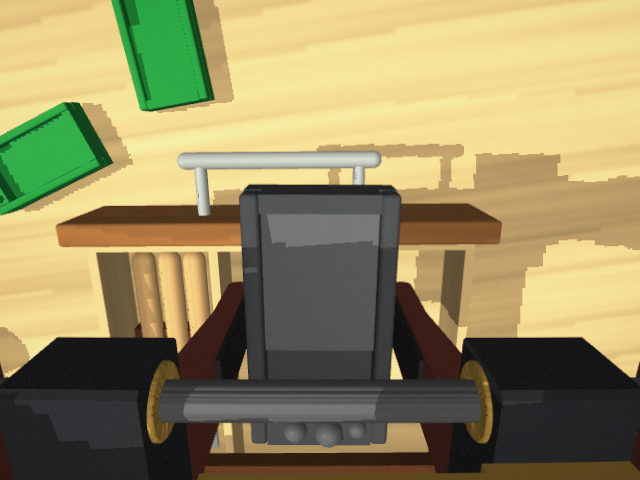

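The wrist view shows the stone held straight and aligned with the drawer. The handle runs from (178,160) to (381,159), and the panel's inner top edge from (58,225) to (500,223).

```bash
python3 - <<'E'
from st import *
o=tool(); C=cam('wrist',o)
def mid(n,a,b,h):
    A,B=onz(C,a,h),onz(C,b,h); d=B-A; y=np.arctan2(-d[0],d[1]); print(n,A[:2].round(1),B[:2].round(1),'len',np.linalg.norm(d[:2]).round(1),'mid',((A+B)/2)[:2].round(1),'yaw',np.degrees(y).round(2)); return (A+B)/2
h=mid('handle',(178,160),(381,159),112); p=mid('panel in',(58,225),(500,223),138)
mid('panel out',(100,207),(470,205),138)
mid('stone far end top',(242,186),(400,186),o['ee_pos'][2]+19)
yaw=np.radians(-7.6); ex=np.array([np.cos(yaw),np.sin(yaw),0]); ey=np.array([-ex[1],ex[0],0])
b1=h+ex*(35+21+72)+ey*38.5; b2=p+ex*72+ey*38.5
print(b1,b2)
E
```

```text
t 5.92 pos [518.7 231.4 219.3] yangle 82.27 tilt [-0.0021 -0.0008] w 58.0 F [ 0.1  0.2 -4. ] q [ 0.4   0.35  1.76  0.    1.04 -1.04]
handle [454.6 147.6] [471.7 276.6] len 130.2 mid [463.2 212.1] yaw -7.55
panel in [481.4  74.6] [516.5 341.1] len 268.8 mid [499.  207.8] yaw -7.51
panel out [474.2 103.5] [503.  323.4] len 221.7 mid [488.6 213.4] yaw -7.47
stone far end top [460.8 211.6] [468.2 265.6] len 54.5 mid [464.5 238.6] yaw -7.77
[595.13160895 233.33383736 112.        ] [575.43957512 236.46291256 138.        ]
```

```bash
python3 -c "from st import *; tool([594.5,232,100])"
python3 -m pendant '{"grip":[-1,-1,-1,-1,-1,-1],"linear":[[-12,1,0],[-24,3,0],[-24,4,0],[-15,2,0],[0,0,0],[0,0,0]],"angular":[[0,0,0],[0,0,0],[0,0,0],[0,0,0],[0,0,0],[0,0,0]]}'
python3 -c "from st import *; tool([594.5,232,100])"
```

```text
t 5.92 pos [518.7 231.4 219.3] yangle 82.27 tilt [-0.0021 -0.0008] w 58.0 F [ 0.1  0.2 -4. ] q [ 0.4   0.35  1.76  0.    1.04 -1.04]
tool delta [-75.3  10.9 119.1]
t: 6.42
ee_pos: [595.6, 231.4, 220.1]
orientation: [-0.21, -3.134, 0.0]
ft_force: [-0.5, 0.4, -3.6]
width: 58.2
grasp_force: 30.0
t 6.42 pos [595.6 231.4 220.1] yangle 82.34 tilt [-0.0006 -0.0002] w 58.2 F [-0.5  0.4 -3.6] q [ 0.35  0.45  1.6  -0.    1.1  -1.09]
tool delta [  1.1   0.5 120.1]
```

Now lower to about 6 mm above the floor, then look.

```bash
python3 -m pendant '{"grip":[-1,-1,-1,-1,-1,-1,-1,-1,-1,-1],"linear":[[0,0,8],[0,0,18],[0,0,22],[0,0,22],[0,0,20],[0,0,14],[0,0,10],[0,0,7],[0,0,2],[0,0,0]],"angular":[[0,0,0],[0,0,0],[0,0,0],[0,0,0],[0,0,0],[0,0,0],[0,0,0],[0,0,0],[0,0,0],[0,0,0]]}'
python3 - <<'E'
from st import *
tool(); save('wrist','w3'); o,im=save('side','s3')
a=cv2.resize(im[90:250,220:480],None,fx=2,fy=2)[:,:,::-1]
b=cv2.resize(cv2.imread('pics/w3.png'),(373,280))
c=np.zeros((600,520,3),np.uint8); c[:320]=a; c[320:,:373]=b; cv2.imwrite('pics/c3.png',c)
E
```

```text
t: 7.25
ee_pos: [595.0, 231.8, 97.7]
orientation: [-0.207, -3.135, -0.0]
ft_force: [-0.1, -0.2, -2.6]
width: 57.8
grasp_force: 30.0
t 7.25 pos [595.  231.8  97.7] yangle 82.45 tilt [-0.  0.] w 57.8 F [-0.1 -0.2 -2.6] q [ 0.35  0.6   1.67  0.    0.87 -1.09]
```

View pics/c3.png

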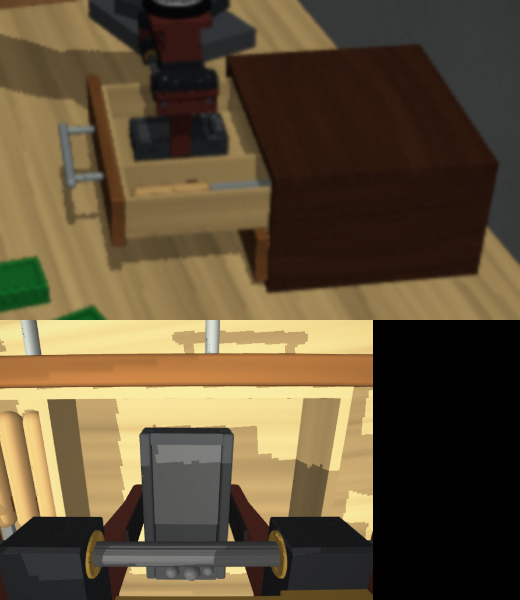

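Both views show the stone just above the bay floor, roughly centred and clear of the walls. Next I'll lower it slowly to contact.

```bash
python3 -m pendant '{"grip":[-1,-1,-1,-1,-1,-1],"linear":[[0,0,1.5],[0,0,1.5],[0,0,1],[0,0,1],[0,0,0],[0,0,0]],"angular":[[0,0,0],[0,0,0],[0,0,0],[0,0,0],[0,0,0],[0,0,0]]}'
```

```text
t: 7.85
ee_pos: [594.9, 231.7, 92.6]
orientation: [-0.207, -3.135, 0.0]
ft_force: [0.7, -0.2, -3.7]
width: 57.7
grasp_force: 30.0
```

```bash
python3 -m pendant '{"grip":[-1,-1,-1,-1],"linear":[[0,0,0.7],[0,0,0.7],[0,0,0],[0,0,0]],"angular":[[0,0,0],[0,0,0],[0,0,0],[0,0,0]]}'
```

```text
t: 8.18
ee_pos: [595.1, 231.8, 91.4]
orientation: [0.207, 3.134, 0.0]
ft_force: [-0.3, 0.7, -1.7]
width: 57.8
grasp_force: 30.0
```

```bash
python3 -m pendant '{"grip":[-1,-1,-1,-1],"linear":[[0,0,0.5],[0,0,0.5],[0,0,0],[0,0,0]],"angular":[[0,0,0],[0,0,0],[0,0,0],[0,0,0]]}'
```

```text
t: 8.52
ee_pos: [595.7, 231.7, 91.4]
orientation: [0.207, 3.133, 0.0]
ft_force: [-0.9, -2.0, 5.9]
width: 57.7
grasp_force: 30.0
```

Contact made (+6 N). Now to release and lift away.

```bash
python3 -m pendant '{"grip":[0.6,0.6,0.6,0.6,0.6,0.6],"linear":[[0,0,0],[0,0,0],[0,0,0],[0,0,0],[0,0,0],[0,0,0]],"angular":[[0,0,0],[0,0,0],[0,0,0],[0,0,0],[0,0,0],[0,0,0]]}'
python3 -m pendant '{"grip":[0.6,0.6,0.6,0.6,0.6,0.6,0.6,0.6,0.6],"linear":[[0,0,-4],[0,0,-10],[0,0,-18],[0,0,-25],[0,0,-30],[0,0,-30],[0,0,-13],[0,0,0],[0,0,0]],"angular":[[0,0,0],[0,0,0],[0,0,0],[0,0,0],[0,0,0],[0,0,0],[0,0,0],[0,0,0],[0,0,0]]}'
python3 - <<'E'
from st import *
tool([415,218,222]); save('wrist','w4')
E
```

```text
t: 9.02
ee_pos: [594.9, 231.8, 90.2]
orientation: [-0.207, -3.135, 0.0]
ft_force: [-0.6, 0.2, 0.2]
width: 70.4
grasp_force: 0.0
t: 9.77
ee_pos: [595.0, 231.8, 220.6]
orientation: [0.207, 3.134, 0.001]
ft_force: [-0.8, 0.4, -1.0]
width: 70.2
grasp_force: 0.0
t 9.77 pos [595.  231.8 220.6] yangle 82.45 tilt [0.0012 0.0004] w 70.2 F [-0.8  0.4 -1. ] q [ 0.35  0.44  1.6  -0.    1.1  -1.09]
tool delta [176.7 -37.3  -1.6]
```

View pics/w4.png

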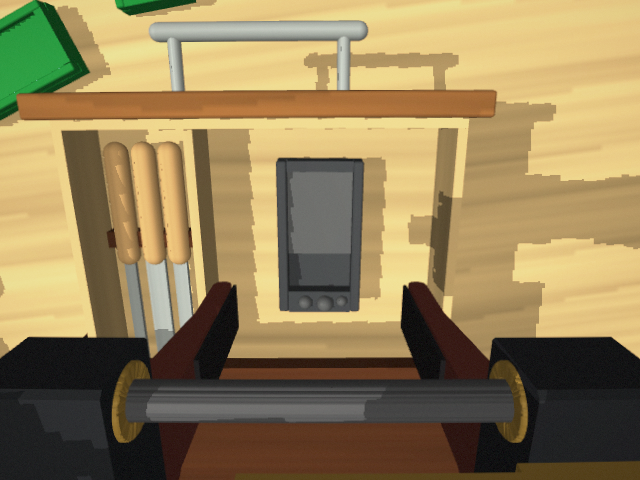

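The view shows the stone released, well up and centred in the wide bay. Next I'll move in front of the handle with the fingers shut.

```bash
python3 -m pendant '{"grip":[-1,-1,-1,-1,-1,-1,-1,-1],"linear":[[15,-3,0],[30,-6,0],[35,-7,0],[35,-7,0],[35,-7,0],[20,-5,0],[10,-2,0],[0,0,0]],"angular":[[0,0,0],[0,0,0],[0,0,0],[0,0,0],[0,0,0],[0,0,0],[0,0,0],[0,0,0]]}'
python3 -m pendant '{"grip":[-1,-1,-1,-1,-1,-1,-1,-1],"linear":[[0,0,8],[0,0,22],[0,0,25],[0,0,25],[0,0,23],[0,0,12],[0,0,5],[0,0,0]],"angular":[[0,0,0],[0,0,0],[0,0,0],[0,0,0],[0,0,0],[0,0,0],[0,0,0],[0,0,0]]}'
python3 - <<'E'
from st import *
tool([462-12,212,100])
E
```

```text
t: 10.48
ee_pos: [409.2, 218.1, 218.9]
orientation: [-0.205, -3.132, 0.003]
ft_force: [-0.2, -0.2, 0.7]
width: 20.1
grasp_force: 0.0
t: 11.15
ee_pos: [412.0, 218.4, 98.4]
orientation: [-0.208, -3.132, 0.002]
ft_force: [-0.2, -0.3, 0.2]
width: 0.6
grasp_force: 0.0
t 11.15 pos [412.  218.4  98.4] yangle 82.42 tilt [-0.0024 -0.0013] w 0.6 F [-0.2 -0.3  0.2] q [ 0.46  0.4   2.05 -0.    0.69 -0.98]
tool delta [-38.6  -1.4  -1.7]
```

```bash
python3 -m pendant '{"grip":[-1,-1,-1,-1,-1,-1,-1,-1,-1,-1,-1,-1],"linear":[[-6,0,0],[-8,0,0],[-6,0,0],[-3,0,0],[-3,0,0],[-3,0,0],[-4,0,0],[-5,0,0],[-6,0,0],[-7,0,0],[-8,0,0],[-8,0,0]],"angular":[[0,0,0],[0,0,0],[0,0,0],[0,0,0],[0,0,0],[0,0,0],[0,0,0],[0,0,0],[0,0,0],[0,0,0],[0,0,0],[0,0,0]]}'
python3 -m pendant '{"grip":[-1,-1,-1,-1,-1,-1,-1,-1,-1,-1],"linear":[[-8,0,0],[-8,0,0],[-8,0,0],[-8,0,0],[-8,0,0],[-8,0,0],[-8,0,0],[-8,0,0],[-8,0,0],[-6,0,0]],"angular":[[0,0,0],[0,0,0],[0,0,0],[0,0,0],[0,0,0],[0,0,0],[0,0,0],[0,0,0],[0,0,0],[0,0,0]]}'
python3 - <<'E'
from st import *
tool(); save('side','s5'); o,im=save('wrist','w5')
im2=cv2.imread('pics/s5.png')
c=np.zeros((560,520,3),np.uint8); c[:320]=cv2.resize(im2[90:250,220:480],None,fx=2,fy=2); c[320:,:320]=cv2.resize(im[:,:,::-1],(320,240)); cv2.imwrite('pics/c5.png',c)
E
```

```text
t: 12.15
ee_pos: [478.9, 209.8, 100.3]
orientation: [-0.207, -3.135, 0.0]
ft_force: [-1.4, 0.4, 0.8]
width: 0.7
grasp_force: 0.7
t: 12.98
ee_pos: [556.5, 199.6, 100.3]
orientation: [0.207, 3.134, 0.0]
ft_force: [-1.3, 0.2, 1.0]
width: 0.6
grasp_force: 0.6
t 12.98 pos [556.5 199.6 100.3] yangle 82.45 tilt [ 0.0004 -0.    ] w 0.6 F [-1.3  0.2  1. ] q [ 0.32  0.54  1.78 -0.    0.82 -1.11]
```

View pics/c5.png

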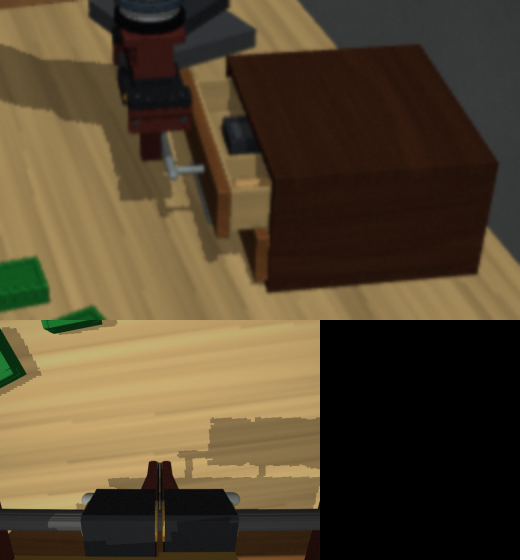

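The drawer is sliding in smoothly, with about 45 mm left.

```bash
python3 -m pendant '{"grip":[-1,-1,-1,-1,-1,-1,-1],"linear":[[-7,0,0],[-8,0,0],[-8,0,0],[-6,0,0],[-4,0,0],[-2,0,0],[0,0,0]],"angular":[[0,0,0],[0,0,0],[0,0,0],[0,0,0],[0,0,0],[0,0,0],[0,0,0]]}'
python3 -m pendant '{"grip":[-1,-1,-1,-1],"linear":[[-2,0,0],[-2,0,0],[-1,0,0],[0,0,0]],"angular":[[0,0,0],[0,0,0],[0,0,0],[0,0,0]]}'
```

```text
t: 13.67
ee_pos: [590.9, 195.1, 100.4]
orientation: [0.207, 3.134, 0.0]
ft_force: [-0.1, -0.9, -0.6]
width: 0.6
grasp_force: 0.0
t: 14.0
ee_pos: [595.2, 194.5, 100.3]
orientation: [0.207, 3.135, 0.0]
ft_force: [-0.6, 0.7, -0.0]
width: 0.2
grasp_force: 0.1
```

```bash
python3 -m pendant '{"grip":[-1,-1,-1,-1],"linear":[[-2,0,0],[-1,0,0],[-1,0,0],[0,0,0]],"angular":[[0,0,0],[0,0,0],[0,0,0],[0,0,0]]}'
python3 -c "
from st import *
tool()"
```

```text
t: 14.33
ee_pos: [599.3, 193.9, 100.3]
orientation: [0.207, 3.134, 0.0]
ft_force: [-0.9, -0.3, 1.3]
width: 0.6
grasp_force: 0.1
t 14.33 pos [599.3 193.9 100.3] yangle 82.45 tilt [0.0003 0.    ] w 0.6 F [-0.9 -0.3  1.3] q [ 0.29  0.58  1.69 -0.    0.87 -1.14]
```

```bash
python3 -m pendant '{"grip":[-1,-1,-1],"linear":[[-1.5,0,0],[-1.5,0,0],[0,0,0]],"angular":[[0,0,0],[0,0,0],[0,0,0]]}'
python3 -m pendant '{"grip":[-1,-1,-1],"linear":[[-1,0,0],[-1,0,0],[0,0,0]],"angular":[[0,0,0],[0,0,0],[0,0,0]]}'
```

```text
t: 14.58
ee_pos: [600.5, 193.7, 100.2]
orientation: [-0.207, -3.131, 0.0]
ft_force: [-6.4, 1.1, 4.2]
width: -0.2
grasp_force: 3.5
t: 14.83
ee_pos: [600.6, 193.7, 100.1]
orientation: [-0.207, -3.128, 0.001]
ft_force: [-12.3, 2.9, 10.0]
width: -0.1
grasp_force: 6.8
```

```bash
python3 - <<'E'
from st import *
tool(); o,im=save('side','s6')
cv2.imwrite('pics/c6.png',cv2.resize(im[90:250,300:480],None,fx=3,fy=3)[:,:,::-1])
E
```

```text
t 14.83 pos [600.6 193.7 100.1] yangle 82.43 tilt [-0.0072 -0.0002] w -0.1 F [-12.3   2.9  10. ] q [ 0.29  0.59  1.68  0.    0.88 -1.15]
```

View pics/c6.png

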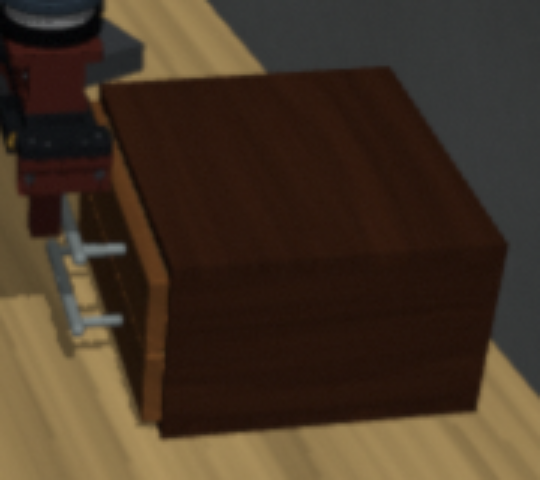

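The side view shows the drawer flush with the lower one, and the force has risen to 12 N at a hard stop. I'll back off and check.

```bash
python3 -m pendant '{"grip":[-1,-1,-1,-1,-1,-1,-1,-1,-1],"linear":[[3,0,0],[6,0,0],[15,0,0],[25,0,0],[25,0,0],[25,0,0],[10,0,0],[0,0,0],[0,0,0]],"angular":[[0,0,0],[0,0,0],[0,0,0],[0,0,0],[0,0,0],[0,0,0],[0,0,0],[0,0,0],[0,0,0]]}'
python3 - <<'E'
from st import *
tool(); o,a=save('top','t7'); o,b=save('side','s7')
c=np.zeros((600,640,3),np.uint8); c[:320]=a[60:380,:,::-1]; c[320:,:373]=cv2.resize(b[:,:,::-1],(373,280)); cv2.imwrite('pics/c7.png',c)
E
```

```text
t: 15.63
ee_pos: [497.0, 208.0, 100.7]
orientation: [0.206, 3.133, 0.001]
ft_force: [-0.3, 0.6, -0.1]
width: 0.6
grasp_force: 0.0
t 15.63 pos [497.  208.  100.7] yangle 82.49 tilt [0.0018 0.0005] w 0.6 F [-0.3  0.6 -0.1] q [ 0.37  0.47  1.9  -0.    0.77 -1.07]
```

View pics/c7.png

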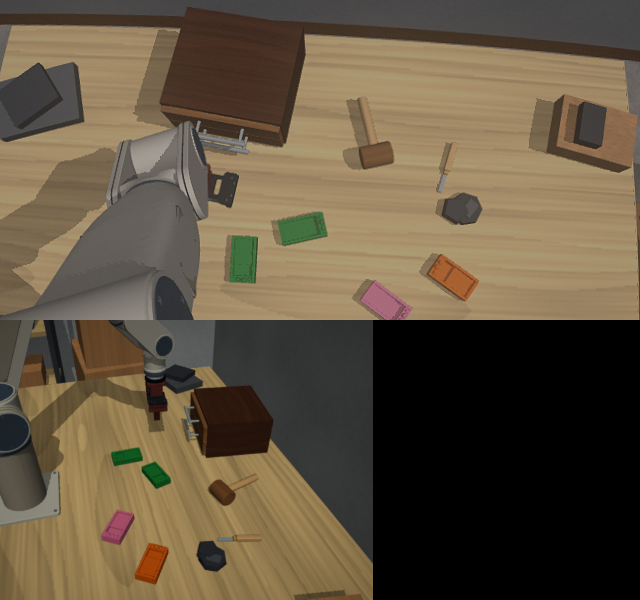

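The drawer is shut, the gripper is clear of it, and everything else is where it was.

```bash
python3 -c "from workcell import ctrl; print(ctrl.close_job())"
```

```text
the job is handed in; nothing more can be done
None
```

The inkstone is set down well side up in the wide bay of the top drawer and released, the drawer is pushed fully shut, nothing else on the bench looks moved, and the job was handed in at about 16 s of robot time.

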